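Two-key interlock reset

ROBOT

A 7-joint arm with a two-finger parallel gripper is mounted at the origin on a cart in front of the work surface, level with it; the furniture and walls round the work are solid. World frame = base frame: x ahead of the robot, y to its left, z up, the work surface at z = 0. Lengths are in m, angles in degrees, forces in N, time in s.
With the tool pointing down it reaches from about 0.425 to 0.875 m from the base axis. Payload 4.7 kg.
Tool frame: the origin (TCP) lies between the finger pads; the fingertips stand 17 mm ahead of it and the grasp point (between the pads) lies 2 mm behind it; z points along the fingers, y is the line along which they close (so a half turn about z gives the same grasp; the last joint's range is limited). The gripper opens to 87 mm and grips with 3 to 60 N. Pads are 19 mm wide; open, the fingers measure 117 mm over their backs; the gripper's body (75 mm by 190 mm) begins 51 mm behind the grasp point.
Start: joints at [-65.369, 18.392, -4.016, 83.108, 1.295, 78.541, -3.26], TCP at [0.263, 0.595, 0.24] pointing down, gripper open.
Joint ranges: [-163.93, 163.93], [-17.29, 119.83], [-79.2, 71.16], [3.27, 140.29], [-89.18, 269.18], [5.43, 117.66], [-154.24, 154.24]. Speed limits (degrees/s): [147.25, 147.25, 180, 180, 180, 180, 180].

INTERFACE

Orientations are given as [roll, pitch, yaw] about the fixed x, y, z axes, in that order (R = Rz(yaw) Ry(pitch) Rx(roll)).
In Python, from cell import env, cams gives the robot as it stands.
- The arm moves only by the shell command python3 -m pendant 'ROWS' [FORCE]. ROWS is JSON, a list of rows, each an object of numbers: "tx", "ty", "tz": the shift along the tool's x, y, z each as a share of 0.05 m, from -1 to 1; "spin": the turn about the tool's z as a share of 4 degrees, from -1 to 1; "claw": the closure, from 0 (fully open) to 1 (shut). A call has 1 to 10 rows; each row shifts and turns the commanded pose from where the row before left it, along the tool's axes as they then stand; what a row does not reach is not made up. A row lasts 1/8 s, in which the tool goes at most 62.5 mm and 10.7 degrees, less where a joint would pass 70% of its speed; a pose out of reach is approached as far as the arm can. A call with a number of a shift or a turn outside -1 to 1 is refused whole. A call with a gripper value outside its range is refused whole. The fingers move at their own pace and stop on an object; FORCE is the grip in N (left out, the last holds). Time passes only in rows, so rows that do not move let the fingers close. It gives the time, the measured TCP pose, the force, the opening and the grip force at its end, in the units of the state.
- env.get_obs(): the state, without advancing time (a new reading comes with each control period).
- cams.read_camera(name): name is "scene" or "top" or "wrist"; returns the picture (480x640x3 uint8, red, green, blue); there is no depth.
- cams.camera_info(name): a dict with "fx", "fy", "cx", "cy" (pixels), "rvec" (rotation vector, rad) and "tvec" (3), from world to camera coordinates, as OpenCV has them. Camera axes: x right, y down, z forward; pixel columns grow to the right and rows downward; lengths in m; the calibration is good to about 2 mm. A picture is of the moment at which its call begins: read the wrist's pose just before it. camera_info takes no time and is no camera call; for the wrist camera it gives the pose at the moment of the call.
- env.sign_off(): hands the job in; it is judged then, once.
The state is a dict: "time_s": time; "qpos": joint angles; "joint_velocities": joint speeds; "effort": joint torques, N m; "tool_pos": TCP position; "tool_rot": TCP orientation; "force": force on the tool from outside, world axes, zero at the start; "wrist_torque": the same for the moment, N m; "grip_width": finger opening in m; "grasp_force": force on a finger pad.
Only numpy, scipy, OpenCV 4.12 (cv2) and the standard library are available. Lean on these libraries where they do the work, as an engineer would, in place of code of your own. Each camera call takes 0.05 s, during which the arm holds its last target. There are 200 camera calls.

TASK

Reset the interlock unit on the bench using only the fingertips. Push its sliding cover all the way back, away from you, to bare the keys; then press the two outer round keys together, one fingertip on each, hold both fully down for three seconds, let them come up and withdraw. Leave the cover open, do not press the square key between them, grip or lift nothing, and do not shift the unit or disturb the things around it.

Things in the scene. Friction and masses are not known exactly. Their poses are not given: they have to be found in the camera images.
- interlock_unit: White control box, loose on rubber feet, 2.5 kg, 150 (x) x 146 (y) x 40 mm high. Origin: centre of its underside; x points away from the robot (the way the cover opens), y left, z up. In a row on its top at x = -30 mm: round keys at y = +32 and -32 mm, a square key at y = 0, all of the same grey plastic, hidden by the cover at the start. A push of over about 12 N slides it.
- cover (a joint): Position of the sliding cover along the unit's x axis, m: 0 = closed over the keys, 0.060 = fully back against its stop, all keys bare. At the start it may stand a little open (up to 0.012). It takes about 1.2 N to slide and stays where it is left.
- cover_front (a point): Centre of the upright front face (136 mm wide, 57 to 78 mm above the table, looking along the unit's -x) of the cover: a grey painted bridge 50 (x) x 136 (y) mm with ribbed top, on 8 mm side skirts at y = +-64 mm. Moves with the cover: x = -55 mm in the unit's frame when shut, +5 mm when open (35 mm behind the key centres).
- key_left_top (a point): Centre of the top of the left round key (flat cap, 30 mm diameter), 54 mm above the table when up; it moves with the key. The round keys' centres are 64 mm apart.
- key_right_top (a point): Centre of the top of the right round key, the same cap.
- key_left (a joint): Travel of the left round key, m: 0 = up, 0.008 = fully down. Sprung: 2 N starts it, 6 N holds it fully down; it comes up by itself. Fully down its top is still 6 mm above the unit's top (46 mm above the table), 3 mm above its fixed collar.
- key_right (a joint): Travel of the right round key, as the left one.
- key_mid_top (a point): Centre of the top of the square key midway between the round ones, 16 x 16 mm, 50 mm above the table (4 mm below the round keys when they are up, 4 mm above them when they are fully down). Not to be pressed: fingers set 40 to 56 mm apart, inner face to inner face, clear it and stand well on the round keys.
- key_mid (a joint): Travel of the square key, m: 0 = up, 0.005 = fully down.
- timer: Bench timer, 62 x 66 x 19 mm, bystander, loose; origin at the centre of its underside.
- tape_roll: Roll of tape lying flat, 100 mm diameter, 25 mm high, bystander, loose; origin at the centre of its underside.
- bottle_elute: White screw-cap bottle, 49 mm diameter, 98 mm high, bystander, loose; origin at the centre of its underside.
- pen: Marker pen, 135 mm long, 17 mm thick, lying along the right of the unit, bystander, loose; origin at its middle, underneath.

How it is judged (in metres and radians):
On the way, in this order (a step that is already met when the one before it is completed fails the run):
1. the cover is pushed back to its stop (at least 55 of 60 mm) (value of joint cover above 0.055 m), for 0.2 s.
2. both round keys are held down together (at least 6 of 8 mm) for 2.5 s without a break (value of joint each of key_left, key_right above 0.006 m and value of joint cover above 0.05 m), for 2.5 s.
At the end, for the whole second after the job is handed in: All keys are up again (within 1.5 mm), the cover stands open (at least 50 of 60 mm), the unit stands flat, at rest and within 25 mm of where it was, and the timer, tape roll, bottle and pen lie within 25 mm of where they were (value of joint each of key_left, key_right, key_mid below 0.0015 m and value of joint cover above 0.05 m and distance of each of interlock_unit, timer, tape_roll, bottle_elute, pen from where it was at the start of the episode below 0.025 m and angle between interlock_unit's own z axis and vertical below 0.05 rad and linear speed of interlock_unit below 0.01 m/s); the robot touches nothing.
It fails at once if one round key is pressed down (over 6 mm) while the other is still up (under 2.5 mm) ((value of joint key_left above 0.006 m and value of joint key_right below 0.0025 m) or (value of joint key_right above 0.006 m and value of joint key_left below 0.0025 m)).
It fails at once if the square key is pressed (over 2 mm) (value of joint key_mid above 0.002 m).
It fails at once if the unit is shifted by over 25 mm, lifted by over 8 mm or tipped (distance of interlock_unit from where it was at the start of the episode above 0.025 m or height (world z) of interlock_unit above 0.008 m or angle between interlock_unit's own z axis and vertical above 0.08 rad).
It fails at once if a bystander is lifted or moved by over 25 mm (distance of any of timer, tape_roll, bottle_elute, pen from where it was at the start of the episode above 0.025 m).
It also fails if it takes over 48 s, if anything falls off the work surface, if the arm or the gripper's body presses on something with over 40 N, if the wrist force passes 120 N, or if a joint passes its speed limit or range.

## Working session

There is one attempt and no reset: what is moved stays moved. The work goes in short steps, Python scripts to look and compute and a shell command to move; the robot and the scene stay as the last step left them, time stands still between calls to the robot, and variables do not carry over. Pictures are saved under pics/ and viewed, at most 10 in all, crops included, and the job is handed in when it is done.

```bash
mkdir -p pics; ls; python3 - <<'E'
from cell import env,cams
import cv2
o=env.get_obs();print(o['time_s'],o['tool_pos'],o['tool_rot'],o['grip_width'],o['force'])
for n in('top','scene'):
    cv2.imwrite(f'pics/{n}0.png',cams.read_camera(n)[:,:,::-1]);print(n,cams.camera_info(n))
E
```

```text
pics
0.0 [0.26234987 0.59414595 0.23846326] [-1.79892294e+02  4.39641537e-03  1.56181815e+02] 0.08684168223167794 [0.05300255 0.048692   0.5200852 ]
top {'fx': 518.4572240047283, 'fy': 518.4572240047283, 'cx': 326.1631843534178, 'cy': 235.77852462404397, 'rvec': array([ 2.1240448 , -2.15158704,  0.17057036]), 'tvec': array([-0.01808248,  0.63783611,  0.99465674])}
scene {'fx': 460.08088597697446, 'fy': 460.08088597697446, 'cx': 327.50108877142327, 'cy': 237.29274271184138, 'rvec': array([ 1.86672138, -0.88827912,  0.55845614]), 'tvec': array([-0.39194785,  0.28241093,  0.48586791])}
```

View pics/top0.png

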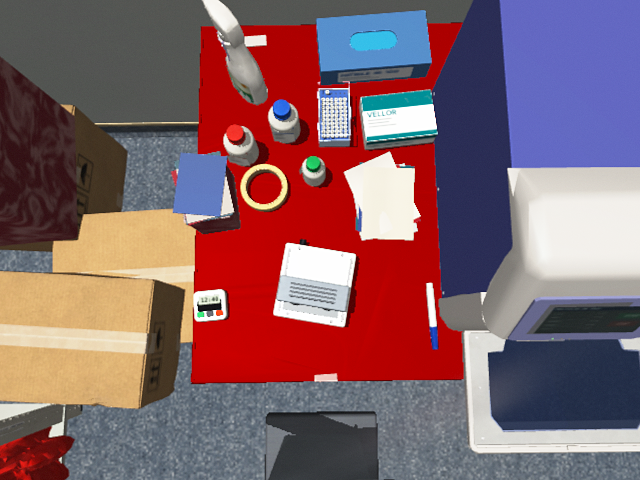

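View pics/scene0.png

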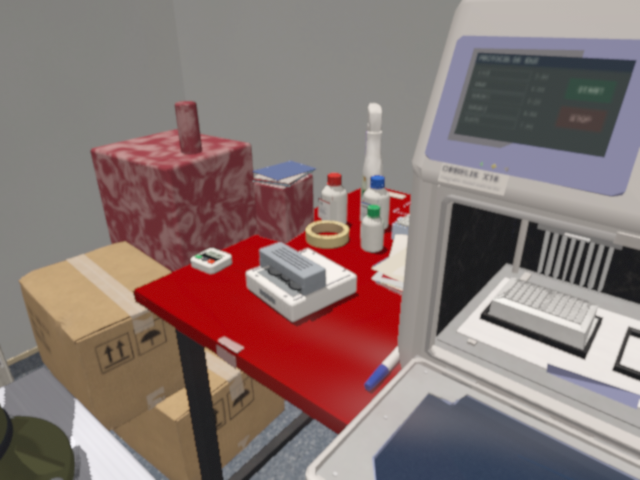

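The top view shows the white unit at about columns 275–357 and rows 243–327, with its grey cover at (283–350, 275–310) near the robot-side edge. The timer is at left (210,305), the tape at (264,187), the green-capped bottle at (313,170) and the pen at right (432,315). The scene view agrees, with the cover covering the front half of the unit.

```bash
cat > h.py <<'E'
import numpy as np,cv2
from cell import env,cams
def ray(n,px,z,ci=None):
    c=ci or cams.camera_info(n);R=cv2.Rodrigues(np.array(c['rvec']))[0];t=np.array(c['tvec'])
    px=np.atleast_2d(px).astype(float)
    d=np.c_[(px[:,0]-c['cx'])/c['fx'],(px[:,1]-c['cy'])/c['fy'],np.ones(len(px))]@R
    C=-R.T@t;return C+d*((z-C[2])/d[:,2])[:,None]
def proj(n,P,ci=None):
    c=ci or cams.camera_info(n)
    K=np.array([[c['fx'],0,c['cx']],[0,c['fy'],c['cy']],[0,0,1]])
    return cv2.projectPoints(np.atleast_2d(P).astype(float),np.array(c['rvec']),np.array(c['tvec']),K,None)[0][:,0]
E
python3 - <<'E'
from h import *
im=cv2.imread('pics/top0.png').astype(int)
b,g,r=im[...,0],im[...,1],im[...,2]
c=cams.camera_info('top');R=cv2.Rodrigues(c['rvec'])[0];print('cam',-R.T@c['tvec'])
m=np.zeros((480,640),np.uint8);m[235:335,265:370]=1
obj=((g>60)&(m>0)).astype(np.uint8)
cs=max(cv2.findContours(obj,0,2)[0],key=cv2.contourArea)
print('unit',cv2.minAreaRect(cs));
print(ray('top',cv2.boxPoints(cv2.minAreaRect(cs)),.04).round(3))
gr=((abs(r-b)<40)&(g>120)&(g<200)&(m>0)).astype(np.uint8)
gr=cv2.morphologyEx(gr,cv2.MORPH_CLOSE,np.ones((5,5)));gr=cv2.morphologyEx(gr,cv2.MORPH_OPEN,np.ones((7,7)))
cs=max(cv2.findContours(gr,0,2)[0],key=cv2.contourArea)
q=cv2.minAreaRect(cs);print('cover',q);print(ray('top',cv2.boxPoints(q),.078).round(3))
print('tbl',ray('top',[(193,382),(462,378),(200,25)],0).round(3))
print('box',ray('top',[(180,280),(170,405)],.0).round(3), 'purple',ray('top',[(435,180),(500,0)],0).round(3))
print('tcp',proj('top',[.262,.594,.24]))
cv2.imwrite('pics/c0.png',cv2.resize(im[225:345,255:375].astype(np.uint8),None,fx=5,fy=5,interpolation=2))
cv2.imwrite('pics/w0.png',cams.read_camera('wrist')[:,:,::-1])
E
```

```text
cam [ 0.47111224 -0.02585955  1.08346133]
unit ((314.3672790527344, 284.392578125), (73.66246795654297, 75.16920471191406), 9.637537956237793)
[[ 0.481  0.084  0.04 ]
 [ 0.629  0.059  0.04 ]
 [ 0.602 -0.088  0.04 ]
 [ 0.455 -0.06   0.04 ]]
cover ((312.14862060546875, 294.10809326171875), (47.67570114135742, 27.45462989807129), 9.462322235107422)
[[ 0.502  0.052  0.078]
 [ 0.554  0.043  0.078]
 [ 0.537 -0.048  0.078]
 [ 0.486 -0.038  0.078]]
tbl [[ 0.349  0.247  0.   ]
 [ 0.35  -0.298  0.   ]
 [ 1.133  0.253  0.   ]]
box [[ 0.556  0.28   0.   ]
 [ 0.305  0.292 -0.   ]] purple [[ 0.764 -0.262  0.   ]
 [ 1.186 -0.43   0.   ]]
tcp [[-73.31311074 461.95331517]]
```

View pics/c0.png

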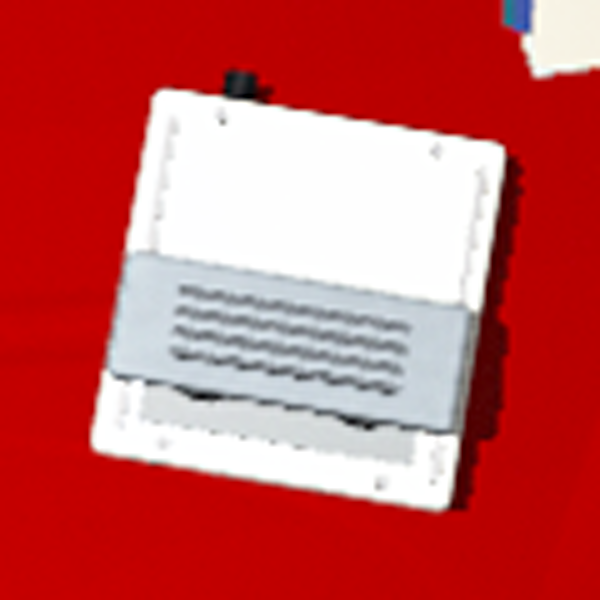

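The unit's centre is near (0.542, −0.001) with a yaw of about −10.2°. The corners span 149 × 149 mm, against the 150 × 146 mm given. The close view shows the cover's front edge running from (107,375) to (460,432). I'll raise, turn and cross over to it.

```bash
python3 -m pendant '[{"tz":-0.5,"spin":-0.86},{"tz":-0.5,"spin":-0.86},{"tz":-0.5,"spin":-0.86},{"tz":-0.5,"spin":-0.86},{"tx":-0.59,"ty":-0.75},{"tx":-0.59,"ty":-0.75},{"tx":-0.59,"ty":-0.75},{"tx":-0.59,"ty":-0.75}]'
```

```text
invalid input at $[0]: expected keys tx, ty, tz, spin, claw
```

```bash
python3 -m pendant '[{"tx":-0.59,"ty":-0.75},{"tx":-0.59,"ty":-0.75},{"tx":-0.59,"ty":-0.75},{"tx":-0.27,"ty":-0.92},{"tx":-0.27,"ty":-0.92},{"tx":-0.27,"ty":-0.92},{"tx":-0.27,"ty":-0.92,"claw":0.45},{"tx":-0.27,"ty":-0.92,"claw":0.45},{"tx":-0.27,"ty":-0.92,"claw":0.45},{"tz":0.5,"claw":0.45}]'
```

```text
invalid input at $[0]: expected keys tx, ty, tz, spin, claw
```

```bash
python3 -m pendant '[{"tx":0,"ty":0,"tz":-0.5,"spin":-0.86,"claw":0},{"tx":0,"ty":0,"tz":-0.5,"spin":-0.86,"claw":0},{"tx":0,"ty":0,"tz":-0.5,"spin":-0.86,"claw":0},{"tx":0,"ty":0,"tz":-0.5,"spin":-0.86,"claw":0},{"tx":-0.59,"ty":-0.75,"tz":0,"spin":0,"claw":0},{"tx":-0.59,"ty":-0.75,"tz":0,"spin":0,"claw":0},{"tx":-0.59,"ty":-0.75,"tz":0,"spin":0,"claw":0}]'
```

```text
time_s: 1.02
tool_pos: [0.3306, 0.4669, 0.3392]
tool_rot: [-180.0, -0.0, 169.9]
force: [0.4, -0.5, 0.3]
grip_width: 0.087
grasp_force: 0.0
```

```bash
python3 -m pendant '[{"tx":-0.59,"ty":-0.75,"tz":0,"spin":0,"claw":0},{"tx":-0.59,"ty":-0.75,"tz":0,"spin":0,"claw":0},{"tx":-0.59,"ty":-0.75,"tz":0,"spin":0,"claw":0},{"tx":-0.59,"ty":-0.75,"tz":0,"spin":0,"claw":0},{"tx":-0.27,"ty":-0.92,"tz":0,"spin":0,"claw":0.45},{"tx":-0.27,"ty":-0.92,"tz":0,"spin":0,"claw":0.45},{"tx":-0.27,"ty":-0.92,"tz":0,"spin":0,"claw":0.45},{"tx":-0.27,"ty":-0.92,"tz":0,"spin":0,"claw":0.45},{"tx":-0.27,"ty":-0.92,"tz":0,"spin":0,"claw":0.45},{"tx":-0.27,"ty":-0.92,"tz":0,"spin":0,"claw":0.45}]'
python3 -m pendant '[{"tx":0,"ty":0,"tz":0.6,"spin":0,"claw":0.45},{"tx":0,"ty":0,"tz":0.6,"spin":0,"claw":0.45},{"tx":0,"ty":0,"tz":0.6,"spin":0,"claw":0.45},{"tx":0,"ty":0,"tz":0.6,"spin":0,"claw":0.45},{"tx":0,"ty":0,"tz":0,"spin":0,"claw":0.45},{"tx":0,"ty":0,"tz":0,"spin":0,"claw":0.45}]'
python3 - <<'E'
from h import *
print(env.get_obs()['tool_pos'])
c=cams.camera_info('wrist');print(c,-cv2.Rodrigues(c['rvec'])[0].T@c['tvec'])
cv2.imwrite('pics/w1.png',cams.read_camera('wrist')[:,:,::-1])
E
```

```text
time_s: 2.28
tool_pos: [0.4514, 0.0125, 0.3394]
tool_rot: [180.0, 0.0, 169.9]
force: [0.1, 0.2, -0.5]
grip_width: 0.0486
grasp_force: 0.0
time_s: 3.02
tool_pos: [0.4521, 0.0142, 0.2207]
tool_rot: [180.0, 0.1, 169.9]
force: [-0.0, -0.2, 0.0]
grip_width: 0.048
grasp_force: 0.0
[0.45211478 0.01421675 0.22065253]
{'fx': 410.7992475150557, 'fy': 410.7992475150557, 'cx': 311.8330104879555, 'cy': 228.6374624677215, 'rvec': array([-2.21463418, -1.85589574, -0.29187367]), 'tvec': array([-0.09349566, -0.45411655,  0.23895206])} [0.36996837 0.02897926 0.366531  ]
```

View pics/w1.png

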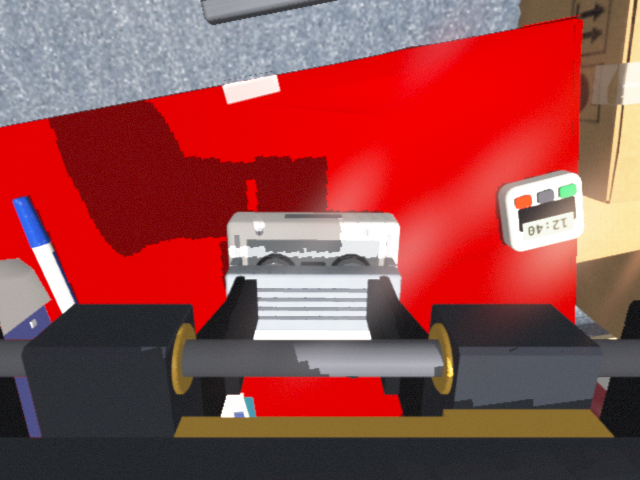

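The wrist view, with image up towards the robot, shows the unit square to the tool. Its front edge is at rows 213–216 (columns 230–399), the cover's front top edge is at about row 275 (columns 227–400), and the round key collars peek out at (275,262) and (352,262).

```bash
python3 - <<'E'
from h import *
o=env.get_obs();T=np.array(o['tool_pos'])
a=np.radians(-10.1);ux=np.array([np.cos(a),np.sin(a)]);uy=np.array([-ux[1],ux[0]])
C=np.array([.542,-.001])
def f(n,px,z):
    p=ray(n,px,z)[:,:2];return np.c_[p.round(4),(((p-C)@np.c_[ux,uy])*1e3).round(1)]
print('unit front wrist',f('wrist',[(231,215),(398,213)],.04))
print('cover front top wrist',f('wrist',[(227,275),(400,275)],.078))
print('cover front bottom',f('wrist',[(230,265),(398,265)],.057))
print('collars',f('wrist',[(275,262),(352,262)],.05))
print('cover front top cam',f('top',[(276.4,300),(347,311.4)],.078))
print('unit front top cam',f('top',[(273.2,315.2),(344,327)],.04),f('top',[(286.5,243),(356,254)],.04))
print('tcp in unit',((T[:2]-C)@np.c_[ux,uy])*1e3)
E
```

```text
unit front wrist [[ 4.506e-01 -5.280e-02 -8.100e+01 -6.700e+01]
 [ 4.730e-01  8.340e-02 -8.270e+01  7.100e+01]]
cover front top wrist [[ 4.872e-01 -5.750e-02 -4.400e+01 -6.520e+01]
 [ 5.105e-01  7.310e-02 -4.400e+01  6.740e+01]]
cover front bottom [[ 4.875e-01 -5.920e-02 -4.340e+01 -6.690e+01]
 [ 5.115e-01  7.570e-02 -4.340e+01  7.010e+01]]
collars [[ 4.941e-01 -2.370e-02 -4.320e+01 -3.080e+01]
 [ 5.053e-01  3.930e-02 -4.320e+01  3.330e+01]]
cover front top cam [[ 5.092e-01  7.120e-02 -4.500e+01  6.530e+01]
 [ 4.857e-01 -6.440e-02 -4.430e+01 -7.230e+01]]
unit front top cam [[ 4.806e-01  8.110e-02 -7.480e+01  7.010e+01]
 [ 4.557e-01 -5.930e-02 -7.470e+01 -7.250e+01]] [[ 6.255e-01  5.460e-02  7.250e+01  6.940e+01]
 [ 6.011e-01 -8.630e-02  7.320e+01 -7.360e+01]]
tcp in unit [-90.88739263  -0.68627527]
```

```bash
python3 -m pendant '[{"tx":0,"ty":0,"tz":0.7,"spin":0,"claw":0.45},{"tx":0,"ty":0,"tz":0.7,"spin":0,"claw":0.45},{"tx":0,"ty":0,"tz":0.7,"spin":0,"claw":0.45},{"tx":0,"ty":0,"tz":0.5,"spin":0,"claw":0.45},{"tx":0,"ty":0,"tz":0.21,"spin":0,"claw":0.45},{"tx":0,"ty":0,"tz":0,"spin":0,"claw":0.45},{"tx":-0.3,"ty":0,"tz":0,"spin":0,"claw":0.45},{"tx":-0.3,"ty":0,"tz":0,"spin":0,"claw":0.45},{"tx":0,"ty":0,"tz":0,"spin":0,"claw":0.45},{"tx":0,"ty":0,"tz":0,"spin":0,"claw":0.45}]'
python3 -m pendant '[{"tx":-0.12,"ty":0,"tz":0,"spin":0,"claw":0.45},{"tx":-0.12,"ty":0,"tz":0,"spin":0,"claw":0.45},{"tx":-0.12,"ty":0,"tz":0,"spin":0,"claw":0.45},{"tx":0,"ty":0,"tz":0,"spin":0,"claw":0.45}]'
```

```text
time_s: 4.32
tool_pos: [0.4811, 0.0088, 0.079]
tool_rot: [-180.0, -0.0, 169.9]
force: [0.5, -0.0, -0.5]
grip_width: 0.048
grasp_force: 0.0
time_s: 4.82
tool_pos: [0.4996, 0.0056, 0.0791]
tool_rot: [-180.0, 0.1, 169.9]
force: [-0.3, 0.4, -0.6]
grip_width: 0.048
grasp_force: 0.0
```

```bash
python3 -m pendant '[{"tx":-0.12,"ty":0,"tz":0,"spin":0,"claw":0.45},{"tx":-0.12,"ty":0,"tz":0,"spin":0,"claw":0.45},{"tx":-0.12,"ty":0,"tz":0,"spin":0,"claw":0.45},{"tx":-0.12,"ty":0,"tz":0,"spin":0,"claw":0.45},{"tx":-0.12,"ty":0,"tz":0,"spin":0,"claw":0.45}]'
python3 -m pendant '[{"tx":-0.04,"ty":0,"tz":0,"spin":0,"claw":0.45},{"tx":-0.04,"ty":0,"tz":0,"spin":0,"claw":0.45}]'
python3 - <<'E'
from h import *
im=cams.read_camera('wrist')[:,:,::-1]
cv2.imwrite('pics/w2.png',im)
E
```

```text
time_s: 5.45
tool_pos: [0.5288, 0.0004, 0.079]
tool_rot: [-180.0, -0.0, 169.9]
force: [-0.8, -0.9, 0.4]
grip_width: 0.0481
grasp_force: 0.7
time_s: 5.7
tool_pos: [0.5324, -0.0003, 0.0791]
tool_rot: [-180.0, 0.0, 169.9]
force: [-1.6, -0.2, 0.1]
grip_width: 0.0476
grasp_force: 0.6
```

View pics/w2.png

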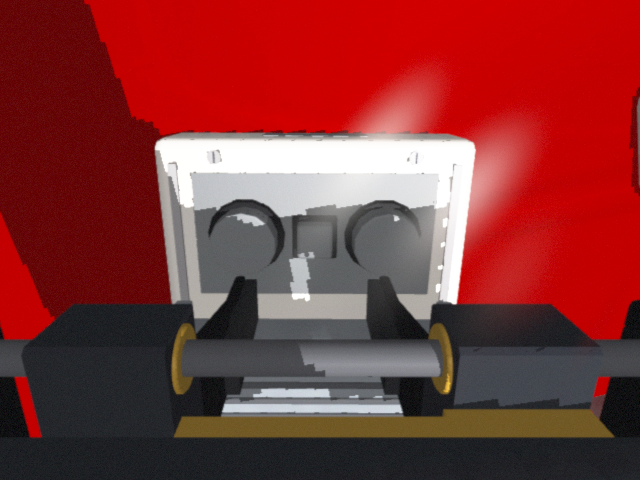

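The keys are now bare: the round ones at (246,240) and (386,240), the square one at (315,237). The cover still has about 5 mm to go.

```bash
python3 -m pendant '[{"tx":-0.04,"ty":0,"tz":0,"spin":0,"claw":0.45},{"tx":-0.03,"ty":0,"tz":0,"spin":0,"claw":0.45},{"tx":0,"ty":0,"tz":0,"spin":0,"claw":0.45}]'
python3 -m pendant '[{"tx":-0.02,"ty":0,"tz":0,"spin":0,"claw":0.45},{"tx":0,"ty":0,"tz":0,"spin":0,"claw":0.45}]'
python3 - <<'E'
from h import *
T=np.array(env.get_obs()['tool_pos'])
a=np.radians(-10.1);ux=np.array([np.cos(a),np.sin(a)]);uy=np.array([-ux[1],ux[0]])
C=np.array([.542,-.001])
for n,px,z in(('round',[(246,240),(386,240)],.054),('mid',[(315,237)],.05),('front',[(160,140),(471,140)],.04)):
    # picture w2 was taken at tcp .5324,-.0003
    p=ray('wrist',px,z)[:,:2]-(T[:2]-[.5324,-.0003])
    print(n,p.round(4),(((p-C)@np.c_[ux,uy])*1e3).round(1))
print('tcp in unit',((T[:2]-C)@np.c_[ux,uy])*1e3)
E
```

```text
time_s: 6.12
tool_pos: [0.5346, -0.0006, 0.079]
tool_rot: [180.0, -0.2, 169.9]
force: [-4.0, -0.2, 3.1]
grip_width: 0.0478
grasp_force: 2.6
time_s: 6.38
tool_pos: [0.5346, -0.0006, 0.0789]
tool_rot: [180.0, -0.3, 169.9]
force: [-7.6, 1.2, 6.2]
grip_width: 0.048
grasp_force: 3.9
round [[ 0.5043 -0.0245]
 [ 0.5151  0.0363]] [[-33.  -29.7]
 [-33.   32. ]]
mid [[0.5096 0.0055]] [[-33.    0.7]]
front [[ 0.4563 -0.0547]
 [ 0.4804  0.0809]] [[-75.  -67.9]
 [-75.   69.8]]
tcp in unit [-7.34234441 -0.90395454]
```

The force rise (7.6 N with no movement) shows the cover is at its stop. I'll back off, lift a little and go over the keys.

```bash
python3 -m pendant '[{"tx":0.2,"ty":0,"tz":0,"spin":0,"claw":0.45},{"tx":0.1,"ty":0.03,"tz":-0.1,"spin":0,"claw":0.45},{"tx":0.2,"ty":0,"tz":0,"spin":0,"claw":0.45},{"tx":0,"ty":0,"tz":0,"spin":0,"claw":0.45},{"tx":0,"ty":0,"tz":0,"spin":0,"claw":0.45}]'
python3 - <<'E'
from h import *
T=np.array(env.get_obs()['tool_pos'])
a=np.radians(-10.1);ux=np.array([np.cos(a),np.sin(a)]);uy=np.array([-ux[1],ux[0]])
print('to go x,y mm',((np.array([.5097,.0056])-T[:2])@np.c_[ux,uy])*1e3)
cv2.imwrite('pics/w3.png',cams.read_camera('wrist')[:,:,::-1])
E
```

```text
time_s: 7.0
tool_pos: [0.5126, 0.005, 0.0842]
tool_rot: [180.0, 0.0, 169.9]
force: [1.1, 0.3, 0.2]
grip_width: 0.0474
grasp_force: 0.0
to go x,y mm [-2.96286655  0.09760126]
```

View pics/w3.png

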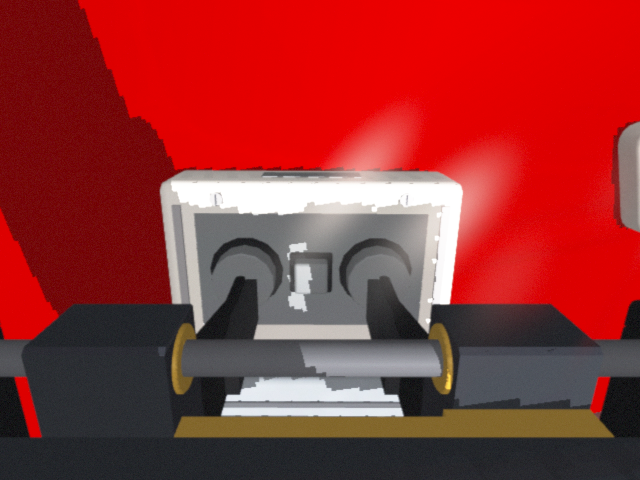

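The fingers stand symmetric over the round keys (key centres at about (245,272) and (375,272)), clear of the square key at (311,272), with 3 mm still to go back.

```bash
python3 -m pendant '[{"tx":0.06,"ty":0,"tz":0.1,"spin":0,"claw":0.45},{"tx":0,"ty":0,"tz":0.1,"spin":0,"claw":0.45},{"tx":0,"ty":0,"tz":0.04,"spin":0,"claw":0.45},{"tx":0,"ty":0,"tz":0.04,"spin":0,"claw":0.45},{"tx":0,"ty":0,"tz":0,"spin":0,"claw":0.45}]'
```

```text
time_s: 7.68
tool_pos: [0.5091, 0.0054, 0.0702]
tool_rot: [-180.0, -0.1, 169.9]
force: [-2.8, -0.0, 5.0]
grip_width: 0.0477
grasp_force: 2.3
```

```bash
python3 -m pendant '[{"tx":0,"ty":0,"tz":0.05,"spin":0,"claw":0.45},{"tx":0,"ty":0,"tz":0.05,"spin":0,"claw":0.45},{"tx":0,"ty":0,"tz":0.04,"spin":0,"claw":0.45},{"tx":0,"ty":0,"tz":0.02,"spin":0,"claw":0.45},{"tx":0,"ty":0,"tz":0,"spin":0,"claw":0.45}]'
```

```text
time_s: 8.3
tool_pos: [0.5092, 0.0054, 0.0633]
tool_rot: [180.0, -0.1, 169.9]
force: [-6.9, -0.2, 12.9]
grip_width: 0.0479
grasp_force: 6.7
```

```bash
python3 -m pendant '[{"tx":0,"ty":0,"tz":0.02,"spin":0,"claw":0.45},{"tx":0,"ty":0,"tz":0.01,"spin":0,"claw":0.45},{"tx":0,"ty":0,"tz":0,"spin":0,"claw":0.45}]'
```

```text
time_s: 8.68
tool_pos: [0.5093, 0.0054, 0.0632]
tool_rot: [179.9, -0.1, 169.9]
force: [-11.1, -0.7, 25.0]
grip_width: 0.0475
grasp_force: 12.2
```

```bash
python3 - <<'E'
import cv2
from cell import cams
cv2.imwrite('pics/w4.png',cams.read_camera('wrist')[:,:,::-1])
im=cams.read_camera('scene')[:,:,::-1];cv2.imwrite('pics/s4.png',cv2.resize(im[200:340,200:400],None,fx=4,fy=4,interpolation=2))
E
```

```text
(no output)
```

View pics/s4.png

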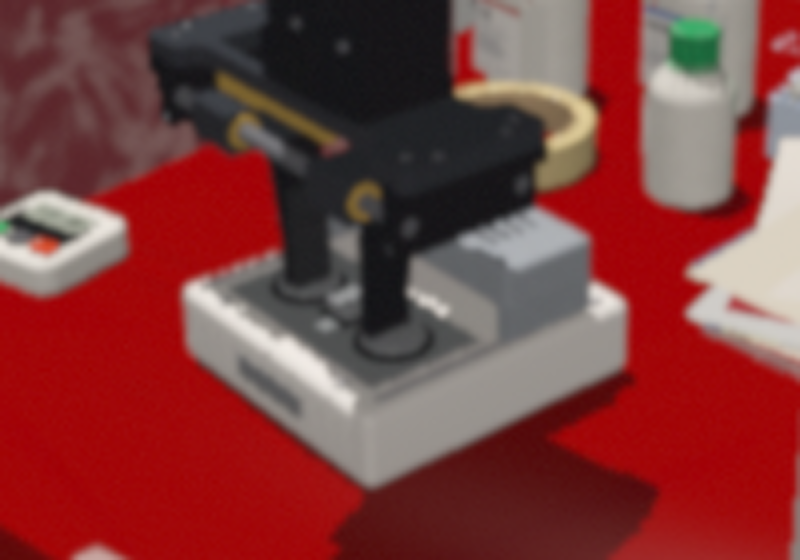

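The force has doubled with no further travel, so both keys are at their stops. The scene crop shows both fingers on the round keys, at (310,285) and (390,340), with the square key free and the cover open behind. Now I hold for 3 s and more.

```bash
Z='' ; python3 -m pendant '[{"tx":0,"ty":0,"tz":0,"spin":0,"claw":0.45},{"tx":0,"ty":0,"tz":0,"spin":0,"claw":0.45},{"tx":0,"ty":0,"tz":0,"spin":0,"claw":0.45},{"tx":0,"ty":0,"tz":0,"spin":0,"claw":0.45},{"tx":0,"ty":0,"tz":0,"spin":0,"claw":0.45},{"tx":0,"ty":0,"tz":0,"spin":0,"claw":0.45},{"tx":0,"ty":0,"tz":0,"spin":0,"claw":0.45},{"tx":0,"ty":0,"tz":0,"spin":0,"claw":0.45},{"tx":0,"ty":0,"tz":0,"spin":0,"claw":0.45},{"tx":0,"ty":0,"tz":0,"spin":0,"claw":0.45}]'
python3 -m pendant '[{"tx":0,"ty":0,"tz":0,"spin":0,"claw":0.45},{"tx":0,"ty":0,"tz":0,"spin":0,"claw":0.45},{"tx":0,"ty":0,"tz":0,"spin":0,"claw":0.45},{"tx":0,"ty":0,"tz":0,"spin":0,"claw":0.45},{"tx":0,"ty":0,"tz":0,"spin":0,"claw":0.45},{"tx":0,"ty":0,"tz":0,"spin":0,"claw":0.45},{"tx":0,"ty":0,"tz":0,"spin":0,"claw":0.45},{"tx":0,"ty":0,"tz":0,"spin":0,"claw":0.45},{"tx":0,"ty":0,"tz":0,"spin":0,"claw":0.45},{"tx":0,"ty":0,"tz":0,"spin":0,"claw":0.45}]'
python3 -m pendant '[{"tx":0,"ty":0,"tz":0,"spin":0,"claw":0.45},{"tx":0,"ty":0,"tz":0,"spin":0,"claw":0.45},{"tx":0,"ty":0,"tz":0,"spin":0,"claw":0.45},{"tx":0,"ty":0,"tz":0,"spin":0,"claw":0.45},{"tx":0,"ty":0,"tz":0,"spin":0,"claw":0.45},{"tx":0,"ty":0,"tz":0,"spin":0,"claw":0.45},{"tx":0,"ty":0,"tz":0,"spin":0,"claw":0.45}]'
```

```text
time_s: 10.02
tool_pos: [0.5093, 0.0054, 0.0632]
tool_rot: [179.9, -0.1, 169.9]
force: [-10.2, -0.0, 23.6]
grip_width: 0.0478
grasp_force: 12.1
time_s: 11.28
tool_pos: [0.5093, 0.0054, 0.0632]
tool_rot: [179.9, -0.1, 169.9]
force: [-10.1, -0.6, 24.3]
grip_width: 0.0478
grasp_force: 12.1
time_s: 12.15
tool_pos: [0.5093, 0.0053, 0.0632]
tool_rot: [179.9, -0.1, 169.9]
force: [-10.4, 0.3, 24.9]
grip_width: 0.0477
grasp_force: 12.1
```

Held steadily for about 3.5 s. Now I withdraw straight up and check.

```bash
python3 -m pendant '[{"tx":0,"ty":0,"tz":-0.1,"spin":0,"claw":0.45},{"tx":0,"ty":0,"tz":-0.1,"spin":0,"claw":0.45},{"tx":0,"ty":0,"tz":-0.3,"spin":0,"claw":0.45},{"tx":0,"ty":0,"tz":-0.6,"spin":0,"claw":0.45},{"tx":0,"ty":0,"tz":-0.7,"spin":0,"claw":0.45},{"tx":0,"ty":0,"tz":-0.7,"spin":0,"claw":0.45},{"tx":0.3,"ty":0,"tz":-0.5,"spin":0,"claw":0.45},{"tx":0.3,"ty":0,"tz":0,"spin":0,"claw":0.45},{"tx":0,"ty":0,"tz":0,"spin":0,"claw":0.45},{"tx":0,"ty":0,"tz":0,"spin":0,"claw":0.45}]'
python3 - <<'E'
import cv2
from cell import cams
im=cams.read_camera('scene')[:,:,::-1];cv2.imwrite('pics/s5.png',cv2.resize(im[200:340,200:400],None,fx=4,fy=4,interpolation=2))
E
```

```text
time_s: 13.4
tool_pos: [0.4796, 0.0106, 0.2096]
tool_rot: [-180.0, -0.1, 169.9]
force: [-0.2, -0.2, -0.5]
grip_width: 0.0476
grasp_force: 0.0
```

View pics/s5.png

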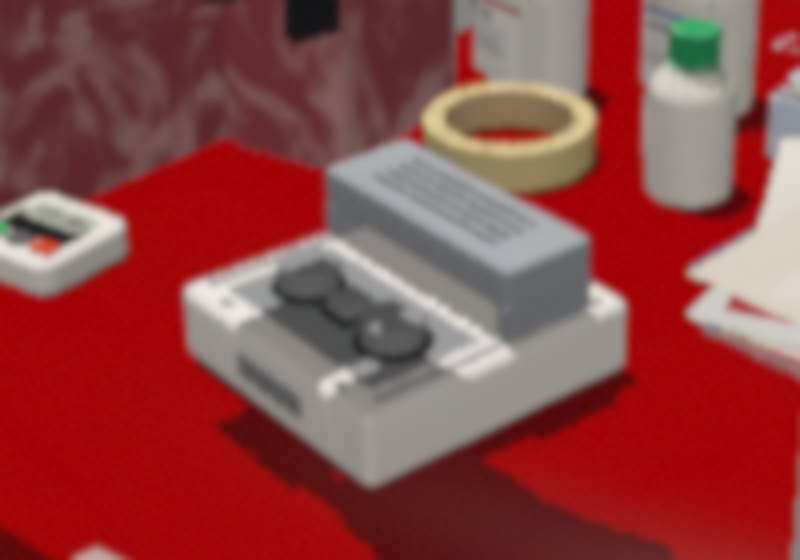

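The cover stands open, both round keys are up at (310,280) and (395,330), the unit and its neighbours haven't moved, and the arm is clear.

```bash
python3 -c "
from cell import env
print(env.sign_off())"
```

```text
the job is handed in; nothing more can be done
None
```

The cover is pushed back to its stop, both round keys were held down together for about 3.5 s and have come back up, the arm is withdrawn, and the job is handed in (no verdict was returned).

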